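# Shut the guard of the loaded gauging station

### The arm

A 6-joint arm with a two-finger parallel gripper is mounted at the origin on a cart in front of the work surface, level with it; the furniture and walls round the work are solid. World frame = base frame: x ahead of the robot, y to its left, z up, the work surface at z = 0. Lengths are in m, angles in rad, forces in N, time in s.
With the tool pointing down it reaches from about 0.25 to 0.775 m from the base axis. Payload 4 kg.
Tool frame: the origin (TCP) lies between the finger pads; the fingertips stand 11 mm ahead of it and the grasp point (between the pads) lies 8 mm behind it; z points along the fingers, y is the direction in which the jaws open and shut (so a half turn about z gives the same grasp; the last joint's range is limited). The gripper opens to 94 mm and grips with 3 to 60 N. Pads are 16 mm wide; open, the fingers measure 119 mm over their backs; the gripper's body (75 mm by 177 mm) begins 78 mm behind the grasp point.
Start: joints at [1.174, 0.087, 1.371, -0, 1.684, -0.103], TCP at [0.159, 0.526, 0.217] pointing down, gripper open.
Joint ranges: [-3.1, 3.1], [-0.76, 2.03], [0.27, 2.55], [-1.08, 4.22], [0.17, 2.65], [-2.57, 2.57]. Speed limits (rad/s): [2.79, 2.79, 3.14, 3.14, 3.14, 3.14].

### API

Orientations are given as [roll, pitch, yaw] about the fixed x, y, z axes, in that order (R = Rz(yaw) Ry(pitch) Rx(roll)).
In Python, from bench import get_obs, cams, ticket gives the robot as it stands. The module is installed in compiled form; this text tells all that it offers.
- The arm moves only by the shell command python3 -m crank 'ROWS'. ROWS is JSON, a list of rows, each an object of numbers: "tx", "ty", "tz": the shift along the tool's x, y, z in cm; "twist": the turn about the tool's z in degrees; "grip": the opening, from 0 (shut) to 1 (fully open). In form: [{"tx": .., "ty": .., "tz": .., "twist": .., "grip": ..}, ...]. A call has 1 to 12 rows; each row shifts and turns the commanded pose from where the row before left it, along the tool's axes as they then stand; what a row does not reach is not made up. A row lasts 1/8 s, in which the tool goes at most 62.5 mm and 10.7 degrees, less where a joint would pass 70% of its speed; a pose out of reach is approached as far as the arm can. A call is refused whole if a number of a shift passes 6.25 or a number of a turn 10.7, either way. A call with a gripper value outside its range is refused whole. The fingers move at their own pace and stop on an object; the grip force is fixed at half the most. Time passes only in rows, so rows that do not move let the fingers close. It gives the time, the measured TCP pose, the force and the opening at its end, in the units of the state.
- get_obs(): the state, without advancing time (a new reading comes with each control period).
- cams.snapshot(name): name is "scene" or "top"; returns a dict with "frame" (420x560x3 uint8, red, green, blue), "intrinsics" (3x3 intrinsics, pixels), "dist" ([k1, k2, p1, p2, k3] as OpenCV has them; the pictures are not rectified), "R" (3x3) and "t" (3): a world point X has camera coordinates R X + t. Camera axes: x right, y down, z forward; pixel columns grow to the right and rows downward; lengths in m; the calibration is good to about 2 mm. A picture is of the moment at which its call begins. There is no depth.
- ticket.close_job(): hands the job in, once; it reports no verdict.
Trained networks look in a picture, given as the dict that the camera call returned (one of the last four; its "shot" number tells which), for a name from the list of things; names that differ only in an ending like _2 or _b are one class to them, and where a whole thing is asked for, a point or a joint stands for the part that bears it (a point fixed in the world has none). Each returns a list of dicts, best first, with "conf" (0 to 1); they miss things now and then, are a little off and sometimes report something else, mostly with a low value. They report only what shows in the picture. A call takes as long as a camera call.
- cams.outline_of(picture, query): "region" (420x560 bool, what is visible of it) and "centre" ([column, row] in pixels, amid what is visible of it).
The state is a dict: "time": time; "joint_positions": joint angles; "qvel": joint speeds; "joint_torque": joint torques, N m; "tool_pos": TCP position; "ee_rot": TCP orientation; "wrist_force": force on the tool from outside, world axes, zero at the start; "wrist_torque": the same for the moment, N m; "width": finger opening in m.
Only numpy, scipy, OpenCV 4.12 (cv2) and the standard library are available. Lean on these libraries where they do the work, as an engineer would, in place of code of your own. Each camera call takes 0.05 s, during which the arm holds its last target.

### The job

One of the two gauging stations on the bench has a steel cup standing in its nest. Push that station's sliding guard away from you over the cup, fully home, until its spring latch clicks in and holds it shut; leave the cup standing in its nest and leave the empty station's guard open.

Things in the scene. Friction and masses are not known exactly. Their poses are not given: they have to be found in the camera images.
- loaded_paddle (a point): Middle of the near face of the orange upright push paddle (30 wide, 8 thick, 40 high) on the clear guard of the station with the cup: 21 mm below the paddle's top, 18 mm above its orange foot, 21 mm above the guard's top. x: level, the way the guard shuts, roughly away from the robot; y: along the paddle; z up. Guard 100 long, 107 wide, slides only along x; stations are fixed to the bench.
- loaded_guard (a joint): How far the loaded station's guard is open, m: 0 = latching point, 0.100 = fully open, end stop at -0.003. To shut it the paddle travels this far along its x. Friction about 1.5 N; in the last 18 mm it takes up to about 7 N to lift the latch, then its bolt drops behind the guard's catch near 0. Pushed less far it does not hold.
- loaded_latch (a joint): Lift of the loaded station's spring latch bolt, m: 0 = down (at rest or caught), about 0.006 while riding over the guard's catch. It sits in a dark arm at the station's far end, 116 mm high, its black-headed pin 131 mm; with the guard shut the arm begins about 30 mm beyond the paddle.
- cup_center (a point): Centre (half-way up) of the steel cup, 64 mm across and 47 mm high, that stands in the white nest ring (5 mm high) of the loaded station, upright. Loose, 60 g; the guard passes over it without touching. It need not be handled.
- spare_guard (a joint): How far the guard of the other, empty station is open, in m: 0 = shut, 0.100 = fully open. Same build as the loaded station, it stands beside it, to its left or right. To be left open.

How it is judged:
By the outcome, as a careful person would: the job done as asked, in the order asked, and still so for the second after the job is handed in, with the robot touching nothing.
It also fails if it takes over 32 s, if anything falls off the work surface, if the arm or the gripper's body presses on something with over 40 N, if the wrist force passes 120 N, or if a joint passes its speed limit or range.

## Working session

There is one attempt and no reset: what is moved stays moved. The work goes in short steps, Python scripts to look and compute and a shell command to move; the robot and the scene stay as the last step left them, time stands still between calls to the robot, and variables do not carry over. Pictures are saved under pics/ and viewed, and the job is handed in when it is done.

```bash
mkdir -p pics; cat > h.py <<'E'
import numpy as np, cv2
from bench import get_obs, cams, ticket
def save(s,n,sc=1.4):
    f=cv2.cvtColor(s["frame"],cv2.COLOR_RGB2BGR); cv2.imwrite(f"pics/{n}.png",cv2.resize(f,None,fx=sc,fy=sc,interpolation=cv2.INTER_CUBIC))
def ray(s,uv):
    p=cv2.undistortPoints(np.array([[uv]],float),np.array(s["intrinsics"]),np.array(s["dist"]))[0,0]
    R=np.array(s["R"]);t=np.array(s["t"]);return -R.T@t, R.T@np.array([p[0],p[1],1])
def atz(s,uv,z):
    o,d=ray(s,uv);return o+d*(z-o[2])/d[2]
def proj(s,X):
    R=np.array(s["R"]);r=cv2.Rodrigues(R)[0];return cv2.projectPoints(np.array(X,float).reshape(-1,1,3),r,np.array(s["t"],float),np.array(s["intrinsics"]),np.array(s["dist"]))[0][:,0]
E
python3 - <<'E'
from h import *
np.set_printoptions(precision=4,suppress=True)
o=get_obs();print(o["time"],o["tool_pos"],o["ee_rot"],o["width"])
for n in("scene","top"):
    s=cams.snapshot(n);save(s,n+"1")
    np.save(f"{n}1.npy",s,allow_pickle=True)
    R=np.array(s["R"]);print(n,-R.T@np.array(s["t"]),R[2])
    for q in("loaded_paddle","cup_center","spare_guard","loaded_guard","loaded_latch"):
        for r in cams.outline_of(s,q)[:2]:
            ys,xs=np.where(r["region"]);print(q,round(r["conf"],2),r["centre"],xs.min(),xs.max(),ys.min(),ys.max())
print(get_obs()["time"])
E
```

```text
0.0 [0.1591 0.5259 0.2153] [-3.1394 -0.0002  2.8478] 0.0939844916970383
scene [ 0.0868 -0.0293  0.7377] [ 0.5635  0.3285 -0.758 ]
loaded_paddle 0.65 [209.6, 213.2] 163 247 172 256
cup_center 0.9 [239.0, 186.9] 222 251 176 208
spare_guard 0.89 [314.7, 275.1] 270 360 225 320
loaded_guard 0.73 [205.2, 211.1] 163 248 172 256
loaded_guard 0.49 [243.4, 153.6] 238 242 151 157
top [0.5471 0.2508 0.9444] [ 0.0503 -0.0055 -0.9987]
loaded_paddle 0.88 [204.1, 237.9] 176 235 211 265
cup_center 0.82 [213.6, 205.0] 196 226 192 214
cup_center 0.62 [205.0, 242.6] 174 235 210 266
spare_guard 0.67 [310.6, 245.3] 282 342 216 273
loaded_guard 0.88 [202.9, 238.3] 175 234 211 265
0.6
```

View pics/scene1.png

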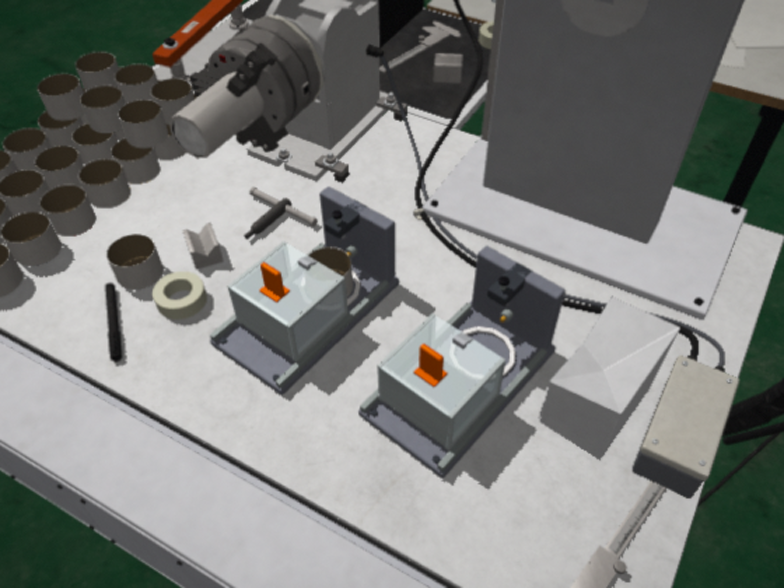

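View pics/top1.png

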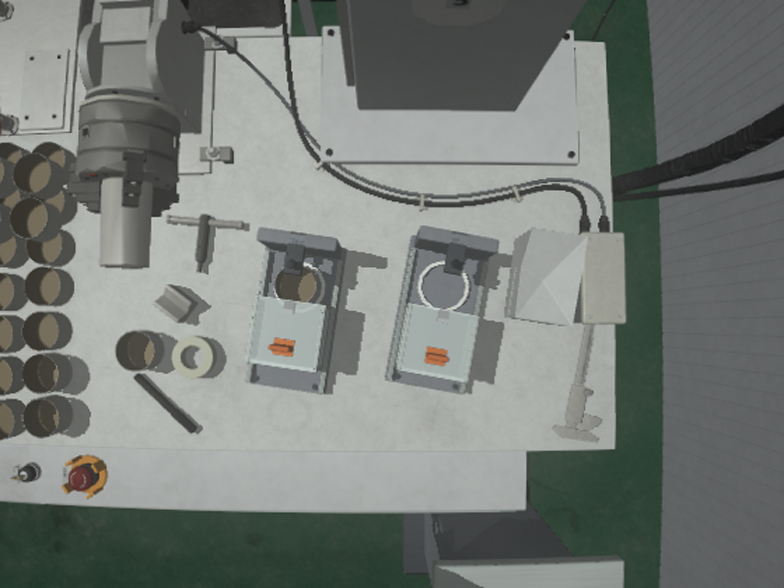

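The left station (scene 270,280 px in the enlarged view; top 283,347) holds the cup. The right one is empty. Next I triangulate the orange paddle.

```bash
cat > m.py <<'E'
from h import *
np.set_printoptions(precision=4,suppress=True)
S=np.load("scene1.npy",allow_pickle=True).item();T=np.load("top1.npy",allow_pickle=True).item()
def orange(s,box):
    hsv=cv2.cvtColor(s["frame"],cv2.COLOR_RGB2HSV);m=((hsv[...,0]<16)&(hsv[...,1]>180)&(hsv[...,2]>90)).astype(np.uint8)
    x0,y0,x1,y1=box;k=np.zeros_like(m);k[y0:y1,x0:x1]=m[y0:y1,x0:x1];return k
for s,b,n in((S,(180,180,215,220),"s"),(T,(185,235,220,262),"t")):
    x0,y0,x1,y1=b
    c=cv2.cvtColor(s["frame"][y0-10:y1+10,x0-15:x1+15],cv2.COLOR_RGB2BGR);cv2.imwrite(f"pics/crop_{n}.png",cv2.resize(c,None,fx=10,fy=10,interpolation=cv2.INTER_NEAREST)); print(n,x0-15,y0-10)
# orientation from top: frame of image
for uv in((10,300),(280,210),(280,100),(500,210)): print(uv,atz(T,uv,0))
# station base corners, latch plate top corners (z~?)
E
python3 m.py
```

```text
s 165 170
t 170 225
(10, 300) [0.379  0.8628 0.    ]
(280, 210) [0.5913 0.228  0.    ]
(280, 100) [0.8456 0.2277 0.    ]
(500, 210) [ 0.5913 -0.2896  0.    ]
```

View pics/crop_s.png

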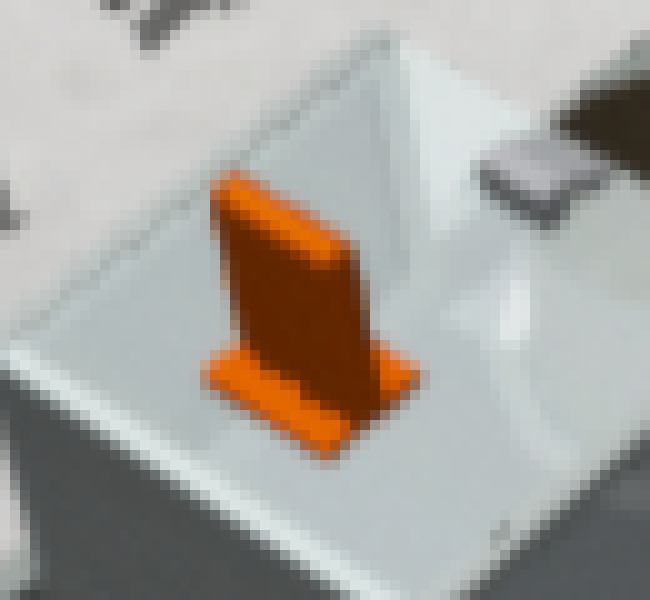

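View pics/crop_t.png

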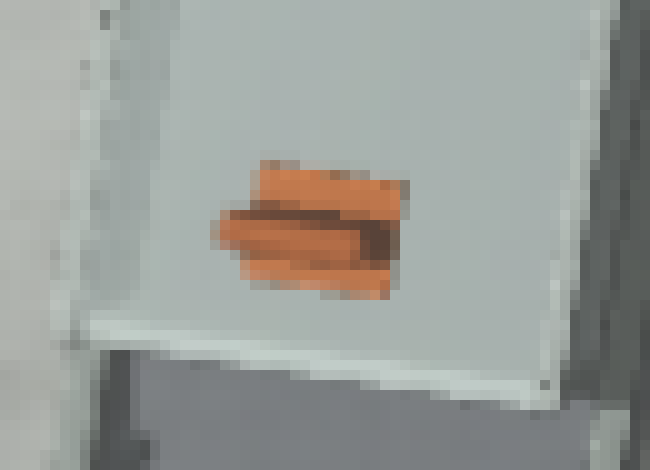

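```bash
cat > fit.py <<'E'
from m import *
from scipy.optimize import least_squares
s_pts=np.array([(210,190),(230,170),(352,243),(332,270)])/10+[165-.5,170-.5]
t_pts=np.array([(215,246),(222,210),(363,230),(358,264)])/10+[170-.5,225-.5]
loc=np.array([(0,15,21),(8,15,21),(8,-15,21),(0,-15,21)])/1000
def W(p):
    c,s=np.cos(p[3]),np.sin(p[3]);R=np.array([[c,-s,0],[s,c,0],[0,0,1]]);return loc@R.T+p[:3]
# guard/base edges in top for yaw: left and right rail of base, z approx
f=lambda p:np.r_[(proj(S,W(p))-s_pts).ravel(),(proj(T,W(p))-t_pts).ravel()]
r=least_squares(f,[.5,.4,.1,0]);print(r.x,np.round(r.fun,1))
for a,b,z in(((26+0,16.2),(40.8,18.2),r.x[2]-.018),((24,28.8),(38.8,29.8),r.x[2]-.018),((9,32.5),(55,40),r.x[2]-.021)):
    A=atz(T,np.array(a)+[169.5,224.5],z);B=atz(T,np.array(b)+[169.5,224.5],z);d=A-B;print(A,B,np.linalg.norm(d),"yaw",np.arctan2(-d[0],d[1]))
E
python3 fit.py
```

```text
s 165 170
t 170 225
(10, 300) [0.379  0.8628 0.    ]
(280, 210) [0.5913 0.228  0.    ]
(280, 100) [0.8456 0.2277 0.    ]
(500, 210) [ 0.5913 -0.2896  0.    ]
[ 0.5067  0.3912  0.104  -0.1393] [-1.3  0.2  0.2 -0.6  1.   0.2 -0.4  0.3 -0.2 -0.  -0.4 -0.5  0.6 -0.3
  0.5  0.3]
[0.5241 0.4037 0.086 ] [0.5201 0.3731 0.086 ] 0.03082664320468936 yaw -0.13073954901211624
[0.4983 0.4077 0.086 ] [0.4964 0.3772 0.086 ] 0.030600856365832978 yaw -0.06329177853432862
[0.4904 0.4394 0.083 ] [0.4753 0.3441 0.083 ] 0.09643707394771493 yaw -0.1563261206893712
```

```bash
python3 - <<'E'
from m import *
s=T["frame"][155:290,165:255];cv2.imwrite("pics/crop_t2.png",cv2.cvtColor(cv2.resize(s,None,fx=4.4,fy=4.4,interpolation=cv2.INTER_NEAREST),cv2.COLOR_RGB2BGR))
E
```

```text
s 165 170
t 170 225
(10, 300) [0.379  0.8628 0.    ]
(280, 210) [0.5913 0.228  0.    ]
(280, 100) [0.8456 0.2277 0.    ]
(500, 210) [ 0.5913 -0.2896  0.    ]
```

View pics/crop_t2.png

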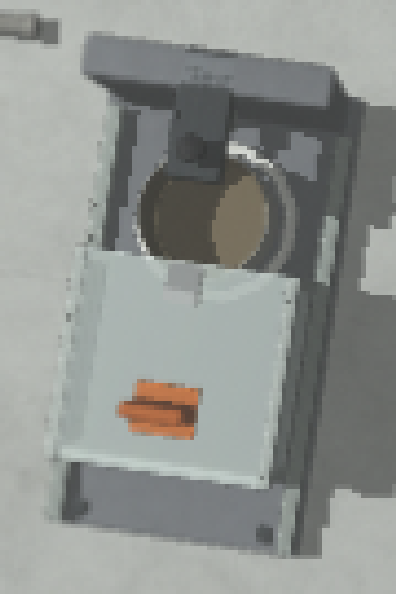

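```bash
python3 -m crank '[{"twist":-8.9,"grip":0},{"tx":-3,"ty":-0.8,"grip":0},{"tx":-4.2,"ty":-1.1,"grip":0},{"tx":-4.2,"ty":-1.1,"grip":0},{"tx":-4.2,"ty":-1.1,"grip":0},{"tx":-4.2,"ty":-1.1,"grip":0},{"tx":-4.2,"ty":-1.1,"grip":0},{"tx":-4.2,"ty":-1.1,"grip":0},{"tx":-3,"ty":-0.8,"grip":0},{"tx":-1.6,"ty":-0.4,"grip":0},{"grip":0},{"grip":0}]'; python3 -c "
from bench import *
o=get_obs();print(o['time'],o['tool_pos'],o['ee_rot'],o['width'],o['wrist_force'])"
```

```text
0.6 [0.15928463 0.52644918 0.21650818] [3.14148752e+00 9.70376345e-06 2.84780602e+00] 0.09401591438865767 [0.20038876 0.0693908  0.03759759]invalid input at $[0]: expected keys tx, ty, tz, twist, grip
```

All keys needed.

```bash
python3 -m crank '[{"tx":0,"ty":0,"tz":0,"twist":-8.9,"grip":0},{"tx":-3,"ty":-0.8,"tz":0,"twist":0,"grip":0},{"tx":-4.2,"ty":-1.1,"tz":0,"twist":0,"grip":0},{"tx":-4.2,"ty":-1.1,"tz":0,"twist":0,"grip":0},{"tx":-4.2,"ty":-1.1,"tz":0,"twist":0,"grip":0},{"tx":-4.2,"ty":-1.1,"tz":0,"twist":0,"grip":0},{"tx":-4.2,"ty":-1.1,"tz":0,"twist":0,"grip":0},{"tx":-4.2,"ty":-1.1,"tz":0,"twist":0,"grip":0},{"tx":-3,"ty":-0.8,"tz":0,"twist":0,"grip":0},{"tx":-1.6,"ty":-0.4,"tz":0,"twist":0,"grip":0},{"tx":0,"ty":0,"tz":0,"twist":0,"grip":0},{"tx":0,"ty":0,"tz":0,"twist":0,"grip":0}]'; cat > st.py <<'E'
from h import *
np.set_printoptions(precision=4,suppress=True)
o=get_obs();p=np.array(o['tool_pos']);d=np.array([.9905,-.1376]);y=np.array([.1376,.9905])
r=p[:2]-[.5067,.3912]
print(o['time'],p,o['ee_rot'],o['width'],o['wrist_force'],"along %.4f lat %.4f"%(r@d,r@y))
E
python3 st.py
```

```text
time: 2.1
tool_pos: [0.4713, 0.3967, 0.2166]
ee_rot: [3.141, -0.001, 3.004]
wrist_force: [-0.7, -0.1, 0.4]
width: 0.0008
2.1 [0.4713 0.3967 0.2166] [ 3.1412 -0.0005  3.0043] 0.0007709633956712045 [-0.6883 -0.0722  0.4229] along -0.0358 lat 0.0005
```

```bash
python3 -m crank '[{"tx":0,"ty":0,"tz":3,"twist":0,"grip":0},{"tx":0,"ty":0,"tz":3,"twist":0,"grip":0},{"tx":0,"ty":0,"tz":2.5,"twist":0,"grip":0},{"tx":0,"ty":0,"tz":1.5,"twist":0,"grip":0},{"tx":0,"ty":0,"tz":0.8,"twist":0,"grip":0},{"tx":0,"ty":0,"tz":0,"twist":0,"grip":0}]'; python3 st.py; python3 - <<'E'
from h import *
s=cams.snapshot("scene");save(s,"scene2")
c=s["frame"][110:290,130:300];cv2.imwrite("pics/c2.png",cv2.cvtColor(cv2.resize(c,None,fx=3.3,fy=3.3,interpolation=cv2.INTER_CUBIC),cv2.COLOR_RGB2BGR))
E
```

```text
time: 2.85
tool_pos: [0.472, 0.3963, 0.1086]
ee_rot: [3.141, 0.0, 3.004]
wrist_force: [-0.4, -0.3, -0.4]
width: 0.0006
2.85 [0.472  0.3963 0.1086] [3.1414 0.     3.0036] 0.0006476764030303522 [-0.3602 -0.2515 -0.3582] along -0.0350 lat 0.0003
```

View pics/c2.png

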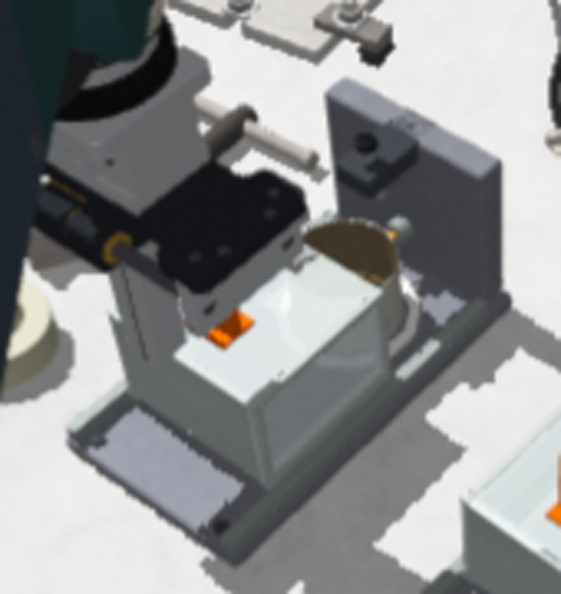

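The closed fingers (about 140,300) stand just in front of the paddle's foot (230,328), above the guard and clear of it. Pushing now.

```bash
python3 -m crank '[{"tx":-1.2,"ty":0,"tz":0,"twist":0,"grip":0},{"tx":-0.8,"ty":0,"tz":0,"twist":0,"grip":0},{"tx":-0.5,"ty":0,"tz":0,"twist":0,"grip":0},{"tx":-0.5,"ty":0,"tz":0,"twist":0,"grip":0},{"tx":-0.8,"ty":0,"tz":0,"twist":0,"grip":0},{"tx":-1,"ty":0,"tz":0,"twist":0,"grip":0},{"tx":-1,"ty":0,"tz":0,"twist":0,"grip":0},{"tx":-1,"ty":0,"tz":0,"twist":0,"grip":0}]';python3 st.py
```

```text
time: 3.9
tool_pos: [0.5404, 0.3865, 0.1085]
ee_rot: [3.142, -0.0, 3.003]
wrist_force: [-1.6, -1.4, 1.4]
width: 0.0004
3.9 [0.5404 0.3865 0.1085] [ 3.1415 -0.      3.003 ] 0.00038342302934494523 [-1.6295 -1.4294  1.4424] along 0.0340 lat -0.0000
```

```bash
python3 -m crank '[{"tx":-1,"ty":0,"tz":0,"twist":0,"grip":0},{"tx":-1,"ty":0,"tz":0,"twist":0,"grip":0},{"tx":-1,"ty":0,"tz":0,"twist":0,"grip":0},{"tx":-0.8,"ty":0,"tz":0,"twist":0,"grip":0},{"tx":-0.3,"ty":0,"tz":0,"twist":0,"grip":0}]';python3 st.py; python3 - <<'E'
from h import *
s=cams.snapshot("scene")
c=s["frame"][110:290,130:300];cv2.imwrite("pics/c3.png",cv2.cvtColor(cv2.resize(c,None,fx=3.3,fy=3.3,interpolation=cv2.INTER_CUBIC),cv2.COLOR_RGB2BGR))
E
```

```text
time: 4.53
tool_pos: [0.5723, 0.3821, 0.1085]
ee_rot: [-3.139, -0.019, 3.006]
wrist_force: [-26.3, -0.5, 10.7]
width: 0.0006
4.525 [0.5723 0.3821 0.1085] [-3.1387 -0.0189  3.0058] 0.0005644847484185218 [-26.3241  -0.5287  10.7132] along 0.0662 lat -0.0000
```

View pics/c3.png

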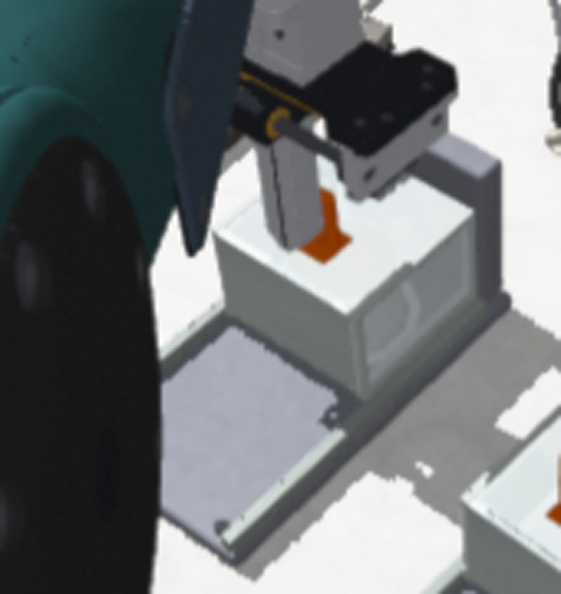

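```bash
python3 - <<'E' | tail -8
from m import *
def tri(a,b):
    (o1,d1),(o2,d2)=ray(S,a),ray(T,b);A=np.c_[d1,-d2];k=np.linalg.lstsq(A,o2-o1,rcond=None)[0];p,q=o1+k[0]*d1,o2+k[1]*d2;return (p+q)/2,np.linalg.norm(p-q)
d=np.array([.9905,-.1376]);y=np.array([.1376,.9905])
for n,a,b in(("plateL",(130+328/3.3,110+92/3.3),(165+88/4.4,155+78/4.4)),("plateR",(130+500/3.3,110+170/3.3),(165+330/4.4,155+105/4.4)),("arm pin",(130+366/3.3,110+143/3.3),(165+194/4.4,155+147/4.4))):
    X,e=tri(np.array(a)-.5,np.array(b)-.5);r=X[:2]-[.5067,.3912];print(n,X,e,"along",r@d,"lat",r@y)
o=get_obs();print(o["wrist_force"],o["wrist_torque"],o["joint_torque"],o["joint_positions"])
E
```

```text
(10, 300) [0.379  0.8628 0.    ]
(280, 210) [0.5913 0.228  0.    ]
(280, 100) [0.8456 0.2277 0.    ]
(500, 210) [ 0.5913 -0.2896  0.    ]
plateL [0.6619 0.4214 0.1154] 0.0012142492753087683 along 0.14961420724452137 lat 0.05130786611144826
plateR [0.651  0.3075 0.1177] 0.008863614705070437 along 0.15447763201569273 lat -0.06303711768615296
arm pin [0.6287 0.3721 0.1256] 0.0011058357835783332 along 0.12345860059871773 lat -0.002136536745207771
[-23.6187  -0.7445  11.3149] [-0.0261  3.7886 -0.0744] [ -8.4203 -41.3472 -33.3301  -3.2692  -6.38    -0.1039] [ 0.502   0.4452  1.1437  0.0087  1.5696 -0.9333]
```

```bash
python3 -m crank '[{"tx":0,"ty":0,"tz":0,"twist":0,"grip":0},{"tx":0,"ty":0,"tz":0,"twist":0,"grip":0}]';python3 st.py; python3 - <<'E'
from h import *
s=cams.snapshot("top");print(get_obs()["wrist_force"])
c=s["frame"][140:290,140:280];cv2.imwrite("pics/c4.png",cv2.cvtColor(cv2.resize(c,None,fx=4,fy=4,interpolation=cv2.INTER_CUBIC),cv2.COLOR_RGB2BGR))
s=cams.snapshot("scene")
c=s["frame"][130:220,180:300];cv2.imwrite("pics/c5.png",cv2.cvtColor(cv2.resize(c,None,fx=6,fy=6,interpolation=cv2.INTER_CUBIC),cv2.COLOR_RGB2BGR))
E
```

```text
time: 4.82
tool_pos: [0.5723, 0.3821, 0.1085]
ee_rot: [-3.138, -0.017, 3.006]
wrist_force: [-22.2, -0.2, 9.1]
width: 0.0004
4.825 [0.5723 0.3821 0.1085] [-3.1383 -0.0173  3.0063] 0.00035861773712514005 [-22.1967  -0.1639   9.0629] along 0.0662 lat -0.0000
[-23.68931063  -0.8727165    9.75408507]
```

View pics/c4.png

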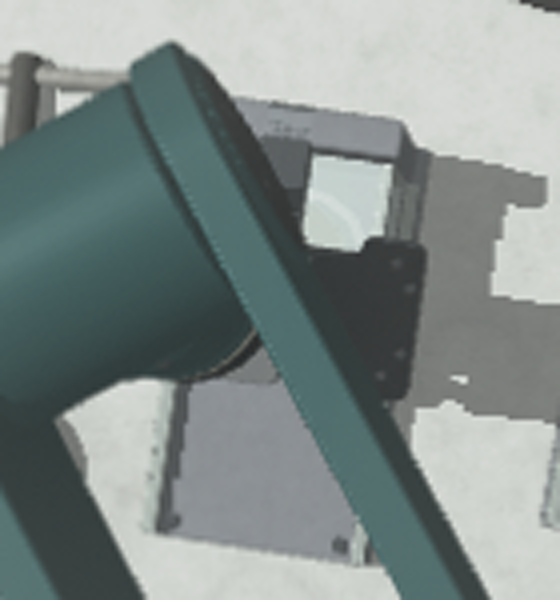

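View pics/c5.png

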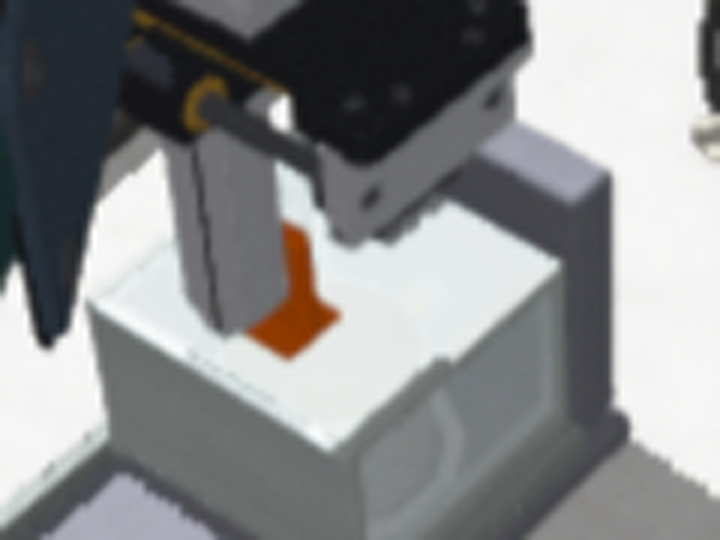

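```bash
python3 - <<'E' | tail -4
from m import *
d=np.array([.9905,-.1376]);y=np.array([.1376,.9905])
for n,uv in(("before near-right",(130+248/3.3,110+403/3.3)),("now(c5)",(180+330/6,130+450/6)),("c3",(130+350/3.3,110+310/3.3)),("c5 far-right",(180+562/6,130+265/6))):
    X=atz(S,np.array(uv)-.5,.083);r=X[:2]-[.5067,.3912];print(n,X,r@d,r@y)
E
```

```text
before near-right [0.4759 0.347  0.083 ] -0.024463070866905808 -0.04798852778917605
now(c5) [0.5506 0.3375 0.083 ] 0.05087140164043085 -0.04712578804048587
c3 [0.5536 0.3373 0.083 ] 0.053849848895986346 -0.04694514654211954
c5 far-right [0.6489 0.318  0.083 ] 0.15090767011594491 -0.05295872321769193
```

The paddle stalls at a firm 24 N. The image puts the guard's far edge (0.151) at the back plate (0.150), so the guard started only about 75 mm open. I'll back off and check the latch.

```bash
python3 -m crank '[{"tx":0.9,"ty":0,"tz":0,"twist":0,"grip":0},{"tx":1,"ty":0,"tz":0,"twist":0,"grip":0},{"tx":2,"ty":0,"tz":-1,"twist":0,"grip":0},{"tx":3,"ty":0,"tz":-3,"twist":0,"grip":0},{"tx":3,"ty":0,"tz":-4,"twist":0,"grip":0},{"tx":5,"ty":0,"tz":-4,"twist":0,"grip":0},{"tx":5,"ty":0,"tz":-1,"twist":0,"grip":0},{"tx":5,"ty":3,"tz":0,"twist":0,"grip":0},{"tx":4,"ty":3,"tz":0,"twist":0,"grip":0},{"tx":0,"ty":0,"tz":0,"twist":0,"grip":0}]';python3 st.py; python3 - <<'E'
from h import *
for n,b in(("top",(150,290,160,270)),("scene",(110,290,140,310))):
    s=cams.snapshot(n);np.save(n+"2.npy",s,allow_pickle=True)
    c=s["frame"][b[0]:b[1],b[2]:b[3]];cv2.imwrite(f"pics/d_{n}.png",cv2.cvtColor(cv2.resize(c,None,fx=4,fy=4,interpolation=cv2.INTER_CUBIC)[:600],cv2.COLOR_RGB2BGR))
    save(s,"after_"+n)
E
```

```text
time: 6.18
tool_pos: [0.3005, 0.4819, 0.2385]
ee_rot: [3.14, 0.0, 3.008]
wrist_force: [-0.1, 0.7, -0.4]
width: 0.0002
6.175 [0.3005 0.4819 0.2385] [3.1396 0.0004 3.0085] 0.00024204262745973303 [-0.0742  0.6804 -0.4133] along -0.2167 lat 0.0614
```

View pics/d_top.png

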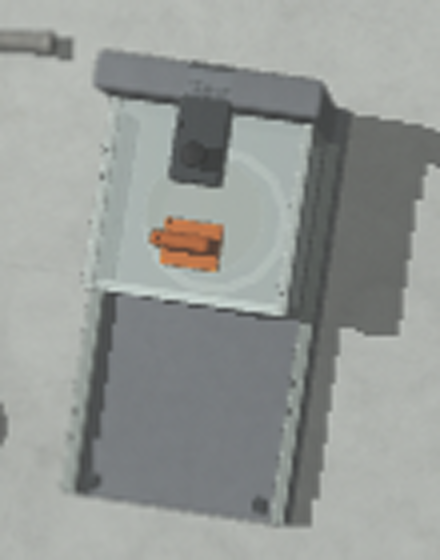

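View pics/d_scene.png

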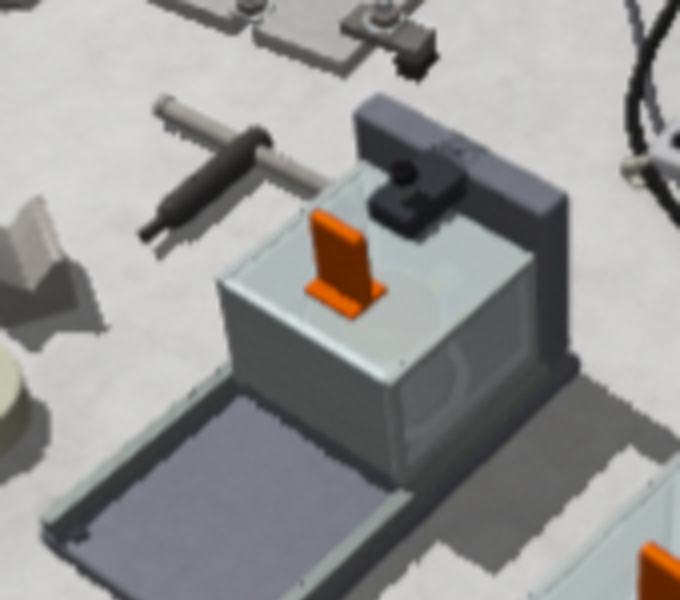

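```bash
python3 - <<'E' | tail -12
from m import *
S2=np.load("scene2.npy",allow_pickle=True).item();T2=np.load("top2.npy",allow_pickle=True).item()
for a,b,box,n in((S,S2,(236,149,246,157),"pin scene"),(T,T2,(204,184,214,194),"pin top"),(S,S2,(290,240,330,280),"spare scene"),(T,T2,(295,235,330,270),"spare top")):
    x0,y0,x1,y1=box;t=a["frame"][y0:y1,x0:x1];w=b["frame"][y0-6:y1+6,x0-6:x1+6]
    r=cv2.matchTemplate(w,t,cv2.TM_CCOEFF_NORMED);_,v,_,l=cv2.minMaxLoc(r);print(n,"shift",l[0]-6,l[1]-6,round(v,3))
X=np.array([.6287,.3721,.1256]);print("6mm lift px",proj(S,[X,X+[0,0,.006]]))
d=np.array([.9905,-.1376])
for n,s,k in(("scene",S,0),("scene2",S2,1),("top",T,0),("top2",T2,1)):
    b=((180,180,215,220),(205,150,240,195))[k] if n[0]=="s" else ((185,235,220,262),(190,195,225,222))[k]
    ys,xs=np.where(orange(s,b));X=atz(s,(xs.mean(),ys.mean()),.1);print(n,len(xs),X,X[:2]@d)
E
```

```text
(280, 100) [0.8456 0.2277 0.    ]
(500, 210) [ 0.5913 -0.2896  0.    ]
pin scene shift 1 0 0.817
pin top shift 0 0 0.997
spare scene shift 0 0 1.0
spare top shift 0 0 1.0
6mm lift px [[240.7235 152.8343]
 [240.4949 150.3058]]
scene 303 [0.5095 0.3897 0.1   ] 0.45102507435638267
scene2 290 [0.5859 0.3794 0.1   ] 0.5280916749593149
top 0 [nan nan nan] nan
top2 0 [nan nan nan] nan<stdin>:10: RuntimeWarning: Mean of empty slice.
  ret = ret.dtype.type(ret / rcount)
```

View pics/after_scene.png

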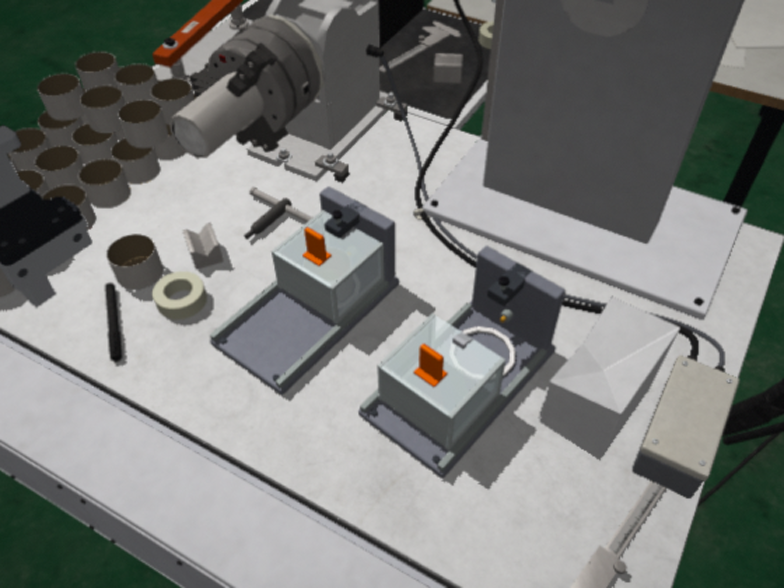

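The pin hasn't moved vertically, so the bolt is down, and the spare station is unchanged. I'll check the cup through the guard before handing in.

```bash
python3 - <<'E'
from h import *
o=[]
for n,b in(("top",(170,235,180,250)),("scene",(140,235,190,290))):
    s=cams.snapshot(n)
    for q in("cup_center","loaded_guard","loaded_latch","spare_guard"):
        for r in cams.outline_of(s,q)[:2]:
            ys,xs=np.where(r["region"]);print(n,q,round(r["conf"],2),r["centre"],xs.min(),xs.max(),ys.min(),ys.max())
    c=s["frame"][b[0]:b[1],b[2]:b[3]]
    lab=cv2.cvtColor(c,cv2.COLOR_RGB2LAB);lab=cv2.resize(lab,None,fx=6,fy=6,interpolation=cv2.INTER_CUBIC);lab[...,0]=cv2.createCLAHE(6,(3,3)).apply(lab[...,0])
    cv2.imwrite(f"pics/e_{n}.png",cv2.cvtColor(lab,cv2.COLOR_LAB2BGR))
E
```

```text
top loaded_guard 0.62 [208.5, 203.2] 181 240 174 228
top spare_guard 0.92 [309.5, 243.7] 283 342 216 273
scene loaded_guard 0.72 [230.7, 188.2] 194 274 151 230
scene spare_guard 0.9 [314.3, 272.4] 269 359 225 318
```

View pics/e_top.png

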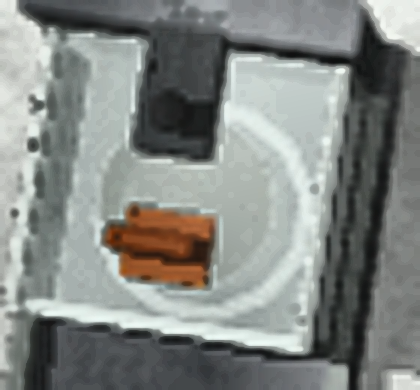

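View pics/e_scene.png

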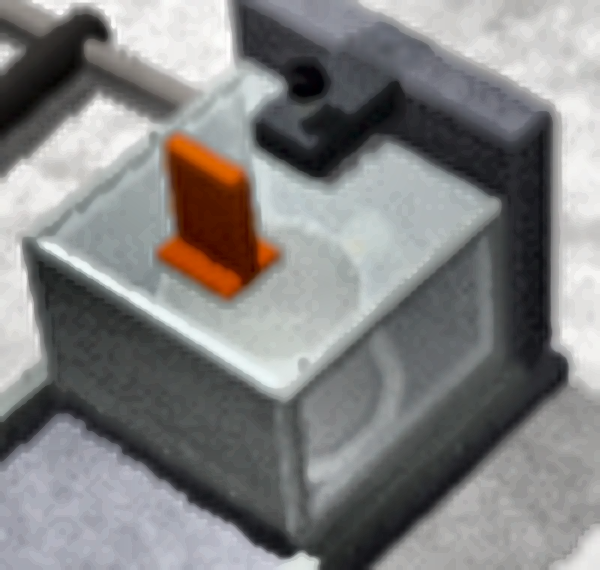

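```bash
python3 - <<'E'
from h import *
print(ticket.close_job(), get_obs()["time"], get_obs()["wrist_force"])
E
```

```text
the job is handed in; nothing more can be done
the job is handed in; nothing more can be done
```

The left station, the one with the cup, now has its guard shut and, as far as the pictures show, latched. I pushed its paddle with the closed fingers, backed the arm well clear, and handed the job in at about 6.5 s of the 32 s allowed.

**Guard:** it travelled about 75–77 mm, then stalled against a firm stop at about 24 N (26 N at most), with its far edge at the back plate. The travel was less than the 100 mm of a fully open guard, so I take it the guard started only partly open. It was still shut in the pictures taken after the arm withdrew.

**Latch:** the bolt is down. The pin did not move in the top picture and did not rise in the scene picture, where a 6 mm lift would show as about 2.5 pixels. That scene match was only moderate (0.82), and I did not pull on the guard to test the hold.

**Cup:** it shows faintly through the guard as a disc inside the nest ring, so I judge it to be standing. The network could no longer find it under the guard, so this rests on contrast-enhanced pictures.

**Empty station:** its guard is unchanged and still open (image match 1.0, no shift).

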